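Set the shelf card in its holder and hold the spring clip open around its edge

ROBOT

A 6-joint arm with a two-finger parallel gripper is mounted at the origin on the work surface. World frame = base frame: x ahead of the robot, y to its left, z up, the work surface at z = 0. Lengths are in m, angles in degrees, forces in N, time in s.
With the tool pointing down it reaches from about 0.225 to 0.875 m from the base axis. Payload 3.4 kg.
Tool frame: the origin (TCP) lies midway between the tips of the shut fingers; the grasp point (between the pads) lies 19 mm behind it; x points along the fingers, z is the direction in which the jaws open and shut, and the axes are right-handed (so a half turn about x gives the same grasp; the last joint's range is limited). The gripper opens to 85 mm and grips with 20 to 120 N. Pads are 22 mm wide; open, the fingers measure 114 mm over their backs; the gripper's body (76 mm by 85 mm) begins 54 mm behind the grasp point. The pads swing forward as they close: fully open they stand 13 mm farther back than shut.
Start: joints at [68.411, 15.808, 86.224, -0, 77.962, -6.933], TCP at [0.146, 0.556, 0.231] pointing down, gripper open.
Joint ranges: [-165.64, 165.64], [-43.16, 119.46], [12.63, 154.43], [-67.54, 247.53], [6.08, 155.33], [-154.97, 154.97]. Speed limits (degrees/s): [147.25, 147.25, 180, 180, 180, 180].

INTERFACE

Orientations are given as [roll, pitch, yaw] about the fixed x, y, z axes, in that order (R = Rz(yaw) Ry(pitch) Rx(roll)).
In Python, from rig import arm gives the robot as it stands.
- The arm moves only by the tool move_arm, never from a script. Its argument "commands" is text: rows parted by semicolons, each of 7 numbers parted by spaces: the finger opening in cm, from 0 to 8.54, then the shift along the world's x, y, z in cm, then the turn, a rotation vector about the world's x, y, z in rad. A call has 1 to 20 rows; each row is the pose to reach, as a shift and turn from the pose measured when the call began; what a row does not reach only later rows make up. A row lasts 1/8 s, in which the tool goes at most 62.5 mm and 10.7 degrees, less where a joint would pass 70% of its speed; a pose out of reach is approached as far as the arm can. A call with a gripper value outside its range is refused whole. The fingers move at their own pace and stop on an object; the grip force is fixed at half the most. Time passes only in rows, so rows that repeat a pose let the fingers close. It gives the time, the measured TCP pose, the force and the opening at its end, in the units of the state.
- arm.observe(): the state, without advancing time (a new reading comes with each control period).
- arm.get_image(name): name is "scene" or "top" or "wrist"; returns the picture (420x560x3 uint8, red, green, blue); there is no depth.
- arm.calibration(name): a dict with "fov_y" (degrees; the focal length in pixels is half the picture's height over the tangent of half this angle, whatever the lens; pixels are square), "cx", "cy" (the principal point, pixels), "position" and "orientation" of the camera in the world. Camera axes: x right, y up, looking along -z (the intrinsics and any distortion apply to the point x, -y, -z); pixel columns grow to the right and rows downward; lengths in m; the calibration is good to about 2 mm. The wrist camera is an equidistant fisheye: a pixel r from the principal point sees the ray r / f radians off the axis. A picture is of the moment at which its call begins: read the wrist's pose just before it. calibration takes no time and is no camera call; for the wrist camera it gives the pose at the moment of the call.
- arm.finish_job(): hands the job in, once; it reports no verdict.
The state is a dict: "t": time; "q": joint angles; "qvel": joint speeds; "effort": joint torques, N m; "tool_pos": TCP position; "eef_rot": TCP orientation; "contact_force": force on the tool from outside, world axes, zero at the start; "moment": the same for the moment, N m; "finger_gap": opening from 0.0 (shut) to 1.0 (fully open).
Only numpy, scipy, OpenCV 4.12 (cv2) and the standard library are available. Lean on these libraries where they do the work, as an engineer would, in place of code of your own. Each camera call takes 0.05 s, during which the arm holds its last target. There are 200 camera calls.

TASK

Lift the white card out of its storage rack, stand it in the slotted holder and push it down until both ends of its cross rod have snapped in under the sprung jaws of the two fork clips, then let go of it. Then take the spring clip by its grips, squeeze it wide open and hold it gaping around one of the card's two upright edges, above the rod, with the card's edge well inside the open jaws and the clip touching neither card nor holder, so that a workmate can slip a job sheet in. Finish like that, still holding the clip open in the gripper, and leave everything else on the table where it is.

Things in the scene. Friction and masses are not known exactly. Their poses are not given: they have to be found in the camera images.
- card: stiff white plate 120 mm wide (along its y), 4 mm thick (x), 148 mm tall, same from front and back, about 0.15 kg. Origin: middle of its lower edge, z up the plate. A steel cross rod 10 mm thick, 170 mm long runs along y, its axis 36 mm above the origin, so it sticks out 25 mm past each upright edge. Starts upright in the rack's slot
- card_grip (a point): centre of the grey grip rib on the card's top, 152 mm above the card's origin: 12 mm thick (card's x), 50 mm wide (y), 20 mm tall. Grip the card here, closing along its x
- rack: dark steel storage rack, fixed; base plate 90 x 150 mm with a slot 6 mm wide (x) and 127 mm long (y), its floor 9 mm and its top 36 mm above the table. The card stands in it. Origin under its centre, on the table. Rack and clip may swap sides from start to start
- holder: light metal card holder, fixed; base plate 90 x 200 mm, origin under its centre, on the table. A slot along its y, 6.5 mm wide, 112 mm long, flared to 20 mm at its mouth 39 mm up, takes the card's lower edge; a fork clip at each end takes the rod. Seated, the card's origin is 10 mm above the table over the holder's origin, its y along the holder's y, either way round
- fork_a (a point): fork clip at the holder's +y end, 74 mm from its centre: the point where the rod's axis sits when home, 46 mm above the table. The fork is 13 mm wide inside (along x), flared to about 24 mm at its mouth, 80 mm above the table. On its +x side a sprung hinged jaw with a sloped top overhangs the mouth; the rod pushes it aside about 4 mm. Both forks together take roughly 6 to 15 N of push
- fork_b (a point): the same for the fork clip at the holder's -y end
- latch_a (a joint): sprung jaw of the fork clip on the holder's +y side, rad: 0 = sprung home over the mouth, about 0.15 while the rod passes, at most 0.6
- latch_b (a joint): the same for the fork clip on the holder's -y side
- clip: spring clip of dark steel with two black grips, 91 mm long, 55 mm over the grips, 26 mm wide, about 70 g; starts lying on its side, closed, hinge pin upright. The body is its first half (+y side); origin on the pin's axis at the underside. x points from the pin to the jaws, which reach 43 mm from the pin. Opened, its midline is this x turned by minus half the joint value about z
- clip_grips (a point): midway between the two grips when the clip is closed, 36 mm behind the pin (clip's -x), 13 mm above the underside. Each grip is 22 mm long, 26 mm tall, 5 mm thick, 22 mm to either side (y). Squeezing them together opens the jaws against a spring, about 4 N at first, 9 N wide open; at the end stop they are parallel, about 28 mm over all, 41 mm behind the pin; harder squeezing does no harm
- clip_jaw (a joint): opening angle of the clip's second half against the first, rad: 0 closed, 0.55 at the end stop, fully gaping (jaw tips about 24 mm apart)
- clip_tip_a (a point): tip of the jaw on the first half (clip's +y side), 13 mm above the underside
- clip_tip_b (a point): tip of the jaw on the second half (clip's -y side), 13 mm above the underside
- spool: copper-coloured wire spool 90 mm across, 50 mm tall, bystander: leave it where it is
- tube: square steel tube offcut 140 x 30 x 30 mm, bystander: leave it where it is
- bracket: steel angle bracket 60 x 50 x 60 mm tall, bystander: leave it where it is
- spanner: spanner 150 mm long, flat on the table, bystander: leave it where it is
- tray: grey open tray 110 x 150 x 60 mm, bystander: leave it where it is
- bolt: steel bolt 60 mm long, bystander: leave it where it is
- channel: steel channel offcut 160 x 40 x 30 mm, bystander: leave it where it is
Not all that is in view belongs to the job. There is more than one size of the card; the one meant has the size given above. Leave any blue or green look-alike of the clip alone.

How it is judged:
By the outcome, as a careful person would: the job done as asked, in the order asked, and still so for the second after the job is handed in, while the arm keeps its last pose, push and grip.
It also fails if it takes over 64 s, if anything falls off the work surface, if the arm or the gripper's body presses on something with over 40 N, if the wrist force passes 120 N, or if a joint passes its speed limit or range.

## Working session

There is one attempt and no reset: what is moved stays moved. The work goes in short steps, Python scripts to look and compute and a tool call to move; the robot and the scene stay as the last step left them, time stands still between calls to the robot, and variables do not carry over. Pictures are saved under pics/ and viewed, about 8 in all and at most 12, crops included, and the job is handed in when it is done.

Besides the shell and the picture viewer there is one more tool, called after "Call:" in YAML: its name, and indented under it one key for each argument. move_arm: Moves the arm, as the interface text tells. Its arguments: {"type":"object","properties":{"commands":{"type":"string"}},"required":["commands"]}

```bash
mkdir -p pics
cat > h.py <<'E'
from rig import arm
import numpy as np, cv2
from scipy.spatial.transform import Rotation as R
def cal(n):
    c=arm.calibration(n); return c
def rot(c):
    o=np.array(c["orientation"],float)
    return o if o.shape==(3,3) else R.from_euler('xyz',o,degrees=True).as_matrix()
def ray(c,u,v,fish=False):
    f=210/np.tan(np.radians(c["fov_y"])/2); x=(u-c["cx"])/f; y=(v-c["cy"])/f
    if fish:
        r=np.hypot(x,y); s=np.sin(r)/r if r>1e-9 else 1; d=np.array([x*s,-y*s,-np.cos(r)])
    else: d=np.array([x,-y,-1.])
    return np.array(c["position"]),rot(c)@d
def at(c,u,v,z,fish=False):
    p,d=ray(c,u,v,fish); return p+d*(z-p[2])/d[2]
def proj(c,P,fish=False):
    f=210/np.tan(np.radians(c["fov_y"])/2)
    q=rot(c).T@(np.array(P)-np.array(c["position"])); x,y,z=q[0],-q[1],-q[2]
    if fish:
        r=np.hypot(x,y); t=np.arctan2(r,z); k=t/max(r,1e-9)
        return c["cx"]+f*k*x, c["cy"]+f*k*y
    return c["cx"]+f*x/z, c["cy"]+f*y/z
def shot(n,name,crop=None,s=1):
    im=cv2.cvtColor(arm.get_image(n),cv2.COLOR_RGB2BGR); cv2.imwrite(f"pics/raw_{name}.png",im)
    if crop: x0,y0,x1,y1=crop; im=im[y0:y1,x0:x1]
    im=cv2.resize(im,None,fx=s,fy=s,interpolation=cv2.INTER_CUBIC); cv2.imwrite(f"pics/{name}.png",im)
E
python3 - <<'E'
from h import *
for n in("scene","top","wrist"): print(n,cal(n))
print(arm.observe())
shot("top","top1",s=1.4); shot("scene","sc1",s=1.4); shot("wrist","wr1")
E
```

```text
scene {'fov_y': 45.1015725198777, 'cx': 282.2066442316283, 'cy': 210.00713414035584, 'position': array([ 1.07634275, -0.5046143 ,  1.02089926]), 'orientation': array([39.09350473, -0.06334274, 48.01143043])}
top {'fov_y': 57.82211640666376, 'cx': 273.06750768208707, 'cy': 215.6934897333105, 'position': array([ 0.47168387, -0.02554583,  0.98902793]), 'orientation': array([  5.05934323,   1.45509102, -90.32335072])}
wrist {'fov_y': 65.70646984690485, 'cx': 274.66903462640727, 'cy': 209.96489939871853, 'position': array([0.0711938 , 0.57588908, 0.37291815]), 'orientation': array([-1.76957911e+01,  3.82254910e-02,  7.53016565e+01])}
{'t': 0.0, 'q': array([ 6.84125508e+01,  1.58488599e+01,  8.62952179e+01, -2.97493043e-04,
        7.79621874e+01, -6.93233064e+00]), 'qvel': array([-0.03913288,  0.00399207,  0.04557447, -0.13148991,  0.01142609,
       -0.06818065]), 'effort': array([ 2.12727944e-03, -4.16768575e+01, -2.45807505e+01, -1.80602865e-04,
        1.11116271e-02, -3.68407214e-06]), 'tool_pos': array([0.14528225, 0.55579853, 0.23042741]), 'eef_rot': array([ 173.22448112,   89.89373446, -111.4305751 ]), 'contact_force': array([-0.7604267 ,  1.02570067,  0.04279007]), 'moment': array([-0.01439956,  0.0095334 , -0.016225  ]), 'finger_gap': 1.0000767185582211}
```

View pics/top1.png

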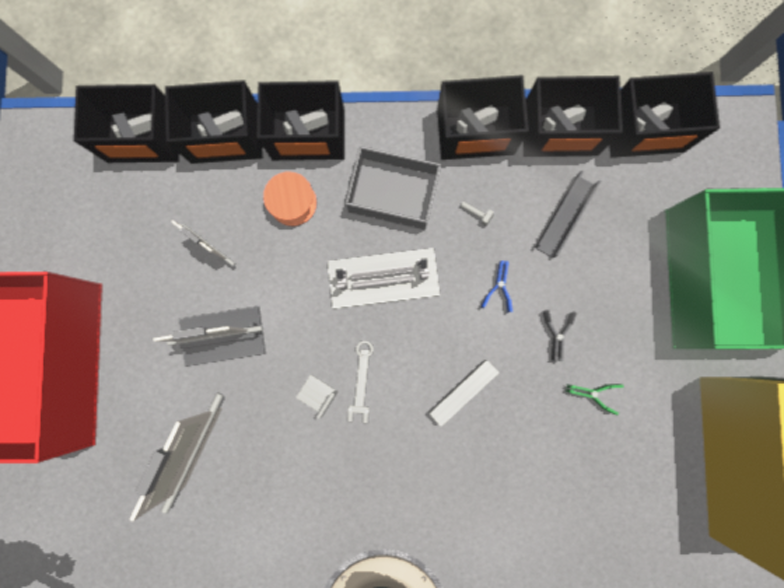

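View pics/sc1.png

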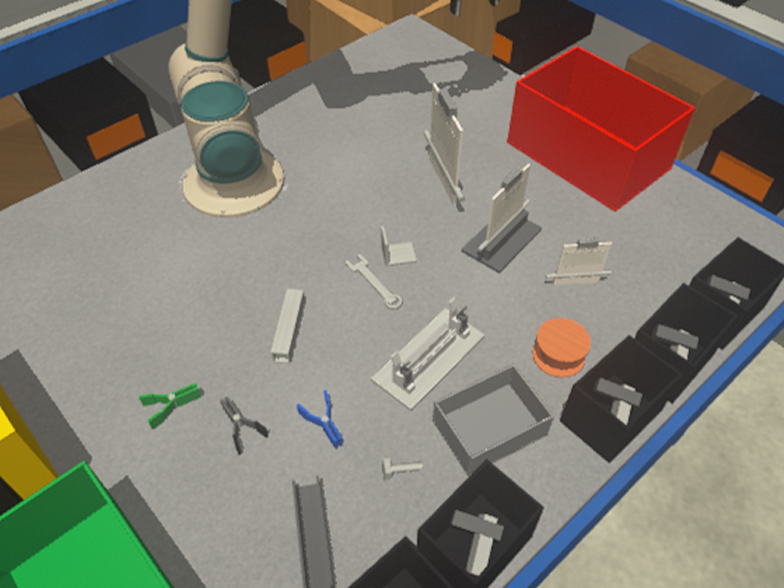

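Cards that could be mistaken, by top-view pixel: the small one lying or standing at (205,245), the one in the dark rack at (215,332), and the big one at (178,455). The rack card fits the description. Clips: blue (500,288), black (558,335), green (595,393). I choose the black one. The holder is at (383,278). Next is a close crop to check these choices.

Run:
```python
from h import *
t=cv2.imread("pics/raw_top1.png"); s=cv2.imread("pics/raw_sc1.png")
def tile(im,x,y): return cv2.resize(im[y:y+75,x:x+100],(400,300),interpolation=cv2.INTER_CUBIC)
cv2.imwrite("pics/comp.png",np.vstack([np.hstack([tile(t,100,205),tile(t,225,165)]),np.hstack([tile(t,350,200),tile(s,310,115)])]))
```

```text
(no output)
```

View pics/comp.png

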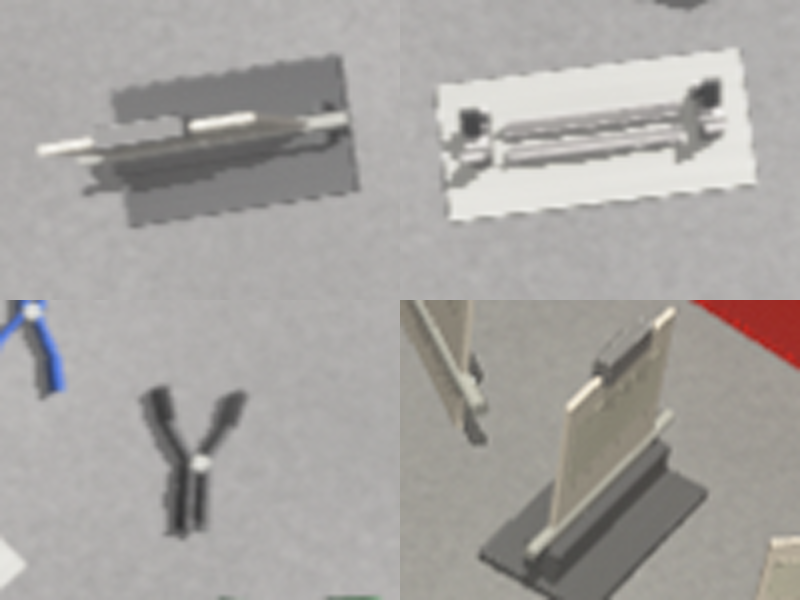

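Run:
```python
from h import *
c=cal("top")
def T(pts,ox,oy,z): return np.array([at(c,ox+u/4,oy+v/4,z) for u,v in pts])
for nm,p,o in(("rack",[(112,92),(342,57),(358,190),(130,227)],(100,205)),("holder",[(37,85),(339,50),(357,184),(49,221)],(225,165))):
    q=T(p,*o,.008); d=q[0]+q[3]-q[1]-q[2]; print(nm,q[:,:2].round(4).tolist(),q.mean(0),"y-axis yaw",np.degrees(np.arctan2(d[1],d[0]))-90, np.linalg.norm(d)/2)
print("clip",T([(200,162),(157,95),(235,100),(182,230),(201,228)],350,200,.026).round(4))
print("ribs", T([(138,132),(222,120)],100,205,.16).round(4))
o=arm.observe(); M=R.from_euler('xyz',o['eef_rot'],degrees=True).as_matrix(); print(M.round(3))
w=cal("wrist"); print("cam in tool",M.T@(w['position']-o['tool_pos']))
```

```text
rack [[0.5295, 0.3776], [0.5512, 0.227], [0.465, 0.2154], [0.4419, 0.3634]] [0.49688972 0.29585781 0.008     ] y-axis yaw 8.525396257171124 0.1509846366236834
holder [[0.6368, 0.1], [0.6579, -0.0974], [0.5701, -0.1077], [0.5476, 0.0919]] [ 0.60309386 -0.00329834  0.008     ] y-axis yaw 6.266255377932083 0.19970403558312627
clip [[ 0.4921 -0.3196  0.026 ]
 [ 0.5344 -0.2942  0.026 ]
 [ 0.5309 -0.3428  0.026 ]
 [ 0.4498 -0.307   0.026 ]
 [ 0.451  -0.3188  0.026 ]]
ribs [[0.4984 0.3001 0.16  ]
 [0.5047 0.2537 0.16  ]]
[[-0.    -0.967  0.253]
 [-0.001  0.253  0.967]
 [-1.     0.    -0.001]]
cam in tool [-0.14245659  0.07679397  0.00044629]
```

Call:
move_arm:
  commands: "8.5 0 0 6 0 0 0; 8.5 2 -1 10 0 0 -0.15; 8.5 8 -5 13 0 0 -0.33; 8.5 13 -9 13 0 0 -0.5; 8.5 18 -13 13 0 0 -0.67; 8.5 23 -17 13 0 0 -0.83; 8.5 28 -21 13 0 0 -1.0; 8.5 33 -24 12 0 0 -1.166; 8.5 35.2 -26 8 0 0 -1.166; 8.5 35.2 -26 6 0 0 -1.166; 8.5 35.2 -26 6 0 0 -1.166; 8.5 35.2 -26 6 0 0 -1.166"

```text
t: 1.65
tool_pos: [0.4974, 0.2964, 0.2917]
eef_rot: [90.7, 90.0, 99.3]
contact_force: [-0.0, 0.8, -0.2]
finger_gap: 0.994
```

Run:
```python
from h import *
o=arm.observe(); print(o['tool_pos'],o['q'],o['contact_force']); w=cal("wrist"); print(w)
M=R.from_euler('xyz',o['eef_rot'],degrees=True).as_matrix(); print(M.round(3))
shot("wrist","wr2",s=1.4)
for yy in(-.03,.03): print(proj(w,[.497-.148*yy*1,.296+.989*yy,.171],1))
print(proj(w,[.497,.296,.161],1))
```

```text
[0.49744947 0.2964455  0.29165223] [2.38830662e+01 1.46270652e+01 7.94159204e+01 4.08004275e-02
 8.59464049e+01 1.53086492e+01] [-0.0475622   0.8442353  -0.23703507]
{'fov_y': 65.70646984690485, 'cx': 274.66903462640727, 'cy': 209.96489939871853, 'position': array([0.48694199, 0.37345443, 0.43415174]), 'orientation': array([-17.59638245,  -0.04132079,   8.53113697])}
[[-0.    -0.149  0.989]
 [ 0.001  0.989  0.149]
 [-1.     0.001 -0.   ]]
(np.float64(272.67350970603206), np.float64(236.8341795389511))
(np.float64(272.56942308614356), np.float64(168.87238705654863))
(np.float64(272.67661536951067), np.float64(200.64571061937926))
```

View pics/wr2.png

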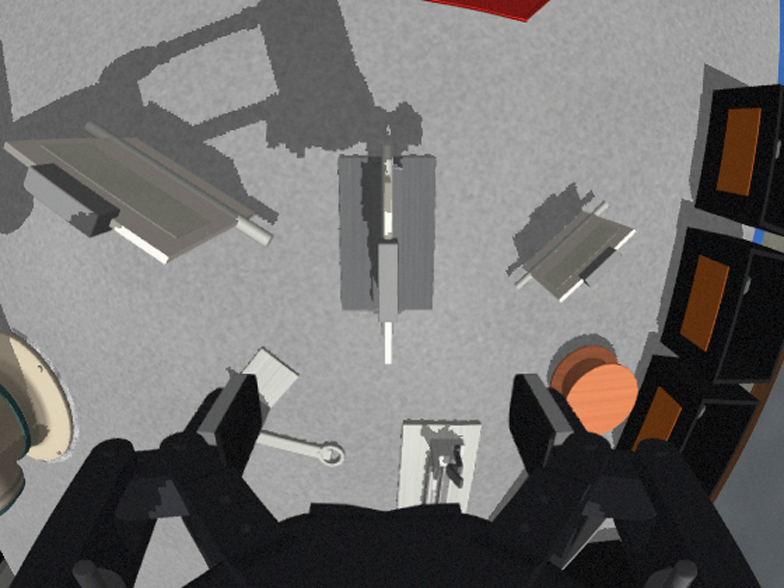

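Wrist view: rack card upright at column 388 (rib rows 240–322), small card at (575,245), big card at (120,190). The fingers' midline is at about 384, so the card sits roughly 2.5 mm off along x.

Call:
move_arm:
  commands: "8.5 0.25 0 -4 0 0 0; 8.5 0.25 0.05 -8 0 0 0; 8.5 0.25 0.05 -12 0 0 0; 8.5 0.25 0.05 -14 0 0 0; 8.5 0.25 0.05 -14.8 0 0 0; 8.5 0.25 0.05 -14.8 0 0 0; 0 0.25 0.05 -14.8 0 0 0; 0 0.25 0.05 -14.8 0 0 0; 0 0.25 0.05 -14.8 0 0 0; 0 0.25 0.05 -14.8 0 0 0; 0 0.25 0.05 -14.8 0 0 0; 0 0.25 0.05 -14.8 0 0 0; 0 0.25 0.05 -14.8 0 0 0; 0 0.25 0.05 -14.8 0 0 0"

```text
t: 3.45
tool_pos: [0.5003, 0.2972, 0.1445]
eef_rot: [31.1, 89.9, 39.7]
contact_force: [-0.8, 0.1, 5.7]
finger_gap: 0.126
```

Call:
move_arm:
  commands: "0 0 0 2 0 0 0; 0 0 0 5 0 0 0; 0 0 0 9 0 0 0; 0 0 0 13 0 0 0; 0 1 -2 15 0 0 0; 0 2.5 -6 15 0 0 -0.02; 0 4.5 -12 15 0 0 -0.039; 0 6.5 -18 15 0 0 -0.039; 0 8.5 -24 15 0 0 -0.039; 0 10 -28 15 0 0 -0.039; 0 10.3 -30.1 15 0 0 -0.039; 0 10.3 -30.1 15 0 0 -0.039; 0 10.3 -30.1 15 0 0 -0.039; 0 10.3 -30.1 15 0 0 -0.039"

```text
t: 5.2
tool_pos: [0.6028, -0.002, 0.2946]
eef_rot: [45.6, 89.9, 52.1]
contact_force: [-0.2, 0.1, -2.5]
finger_gap: 0.129
```

Run:
```python
from h import *
o=arm.observe(); print(o['tool_pos'],o['contact_force']); w=cal("wrist"); print(w)
M=R.from_euler('xyz',o['eef_rot'],degrees=True).as_matrix(); print(M.round(4))
shot("wrist","wr3",crop=(140,30,420,240),s=2.8)
```

```text
[ 0.60281876 -0.0020287   0.29460634] [-0.17723989  0.14390924 -2.50671035]
{'fov_y': 65.70646984690485, 'cx': 274.66903462640727, 'cy': 209.96489939871853, 'position': array([0.59488059, 0.07517545, 0.43720823]), 'orientation': array([-17.53411093,  -0.13707019,   6.43518912])}
[[ 0.0015 -0.1128  0.9936]
 [ 0.0019  0.9936  0.1128]
 [-1.      0.0017  0.0017]]
```

View pics/wr3.png

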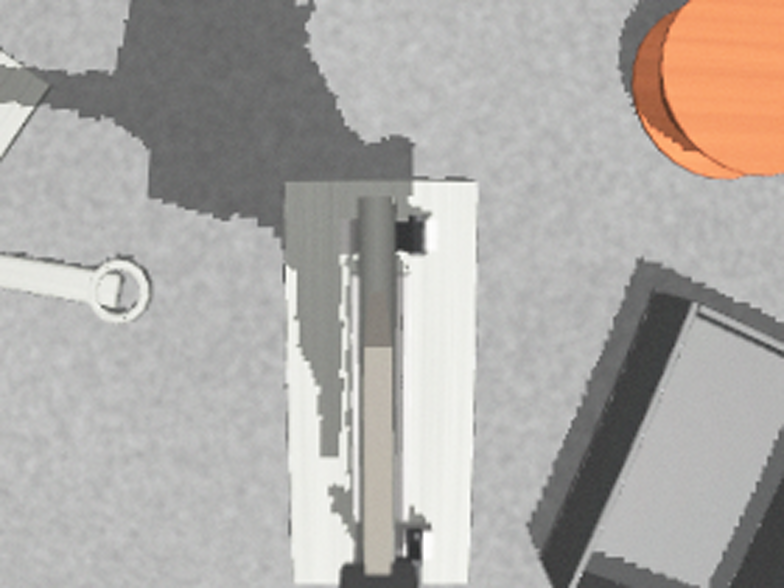

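Run:
```python
from h import *
w={'fov_y': 65.70646984690485, 'cx': 274.66903462640727, 'cy': 209.96489939871853, 'position': np.array([0.59488059, 0.07517545, 0.43720823]), 'orientation': np.array([-17.53411093,  -0.13707019,   6.43518912])}
A=lambda u,v,z: at(w,140+u/2.8,30+v/2.8,z,1)
L0,L1,R0,R1=[A(*p,.008) for p in((285,182),(294,580),(478,182),(470,580))]
print(L0,R0,L1,R1,"w",np.linalg.norm(L0-R0),np.linalg.norm(L1-R1))
for d in (L0-L1,R0-R1,(L0+R0-L1-R1)): print("yaw",np.degrees(np.arctan2(d[1],d[0]))-90)
a=np.radians(6.43); yv=np.array([-np.sin(a),np.cos(a)]); xv=np.array([np.cos(a),np.sin(a)])
e=(L0+R0)[:2]/2; print("centre by +y end",e-.1*yv)
t=np.array([0.60281876,-0.0020287])
for nm,p in(("plate end",A(381.5,182,.008)),("plate low",(L1+R1)/2),("rod end",A(377,200,.195)),("rod start",A(377,345,.195)),("cardtop",A(377,560,.305))): 
    r=p[:2]-t; print(nm,p.round(4),"rel x,y mm",1e3*r@xv,1e3*r@yv)
```

```text
[0.55114728 0.09128115 0.008     ] [0.64008744 0.10142666 0.008     ] [ 0.57353455 -0.10465444  0.008     ] [ 0.66285495 -0.09469851  0.008     ] w 0.08951694656393745 0.08987354583928465
yaw 6.518250836475161
yaw 6.6216335704266385
yaw 6.56997257001521
centre by +y end [ 0.60681629 -0.00301704]
plate end [0.5956 0.0958 0.008 ] rel x,y mm 3.8285763796305194 98.0124061425851
plate low [ 0.6182 -0.0997  0.008 ] rel x,y mm 4.343761118145542 -98.75545743159564
rod end [0.5947 0.0819 0.195 ] rel x,y mm 1.31748955583264 84.32631676825979
rod start [0.599  0.0434 0.195 ] rel x,y mm 1.320576941229888 45.56876319740184
cardtop [0.6009 0.0246 0.305 ] rel x,y mm 1.0673007613801258 26.687599472350243
```

Call:
move_arm:
  commands: "0 0.27 0.03 -2 0 0 0.002; 0 0.27 0.03 -6 0 0 0.002; 0 0.27 0.03 -9 0 0 0.002; 0 0.27 0.03 -10.5 0 0 0.002; 0 0.27 0.03 -11.2 0 0 0.002; 0 0.27 0.03 -11.2 0 0 0.002; 0 0.27 0.03 -11.2 0 0 0.002"

```text
t: 6.12
tool_pos: [0.6065, -0.0019, 0.184]
eef_rot: [11.7, 89.7, 18.3]
contact_force: [0.2, 0.2, -2.3]
finger_gap: 0.129
```

Run:
```python
from h import *
o=arm.observe(); print(o['tool_pos'],o['contact_force'])
shot("wrist","wr4"); shot("scene","sc4",crop=(240,190,380,295),s=4)
a=cv2.imread("pics/raw_wr4.png")[30:250,170:380]; b=cv2.imread("pics/raw_sc4.png")[190:300,250:370]
cv2.imwrite("pics/c4.png",np.hstack([cv2.resize(a,(400,420),interpolation=2),cv2.resize(b,(400,420),interpolation=2)]))
```

```text
[ 0.60645565 -0.00194405  0.18397632] [ 0.23765306  0.220297   -2.28221548]
```

View pics/c4.png

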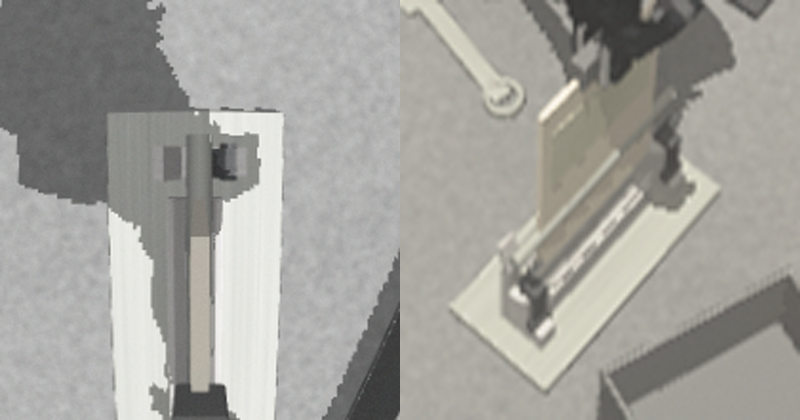

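Run:
```python
from h import *
o=arm.observe(); w=cal("wrist"); t=o['tool_pos'][:2]
M=R.from_euler('xyz',o['eef_rot'],degrees=True).as_matrix(); print(M.round(4),w['orientation'])
A=lambda u,v,z: at(w,170+u*210/400,30+v*220/420,z,1)
a=np.radians(6.5); yv=np.array([-np.sin(a),np.cos(a)]); xv=np.array([np.cos(a),np.sin(a)])
for nm,p in(("pL",A(107,112,.008)),("pR",A(284,112,.008)),("pL2",A(117,415,.008)),("pR2",A(275,415,.008)),("rod end",A(199.5,134,.084)),("rod in",A(199.5,236,.084)),("cardtop",A(200,380,.19))):
    r=p[:2]-t; print(nm,p.round(4),"rel",1e3*r@xv,1e3*r@yv)
```

```text
[[ 0.0038 -0.1147  0.9934]
 [ 0.0015  0.9934  0.1147]
 [-1.      0.001   0.004 ]] [-17.57596602  -0.26468922   6.54372273]
pL [0.5503 0.0919 0.008 ] rel -44.94144233429123 99.63295976180751
pR [0.6394 0.102  0.008 ] rel 44.701406984758954 99.58964838246187
pL2 [ 0.5694 -0.0719  0.008 ] rel -44.58913585366578 -65.34980015941325
pR2 [ 0.6581 -0.0619  0.008 ] rel 44.71851597882117 -65.42595258819533
rod end [0.5982 0.0828 0.084 ] rel 1.5462184261457803 85.16575442564124
rod in [0.6027 0.0431 0.084 ] rel 1.577889943172474 45.15678966556789
cardtop [0.6046 0.0235 0.19  ] rel 1.2004177283920996 25.53728540071518
```

Call:
move_arm:
  commands: "0 -0.12 0 0 0 0.004 0; 0 -0.12 0 0 0 0.004 0; 0 -0.12 0 -0.6 0 0.004 0; 0 -0.12 0 -1.2 0 0.004 0; 0 -0.12 0 -1.8 0 0.004 0; 0 -0.12 0 -2.3 0 0.004 0; 0 -0.12 0 -2.3 0 0.004 0"

```text
t: 7.1
tool_pos: [0.6045, -0.002, 0.1604]
eef_rot: [130.5, 89.9, 137.1]
contact_force: [-1.6, -0.5, -1.7]
finger_gap: 0.129
```

Call:
move_arm:
  commands: "0 0.03 0 -0.4 0 0 0; 0 0.03 0 -0.8 0 0 0; 0 0.03 0 -1.1 0 0 0; 0 0.03 0 -1.4 0 0 0; 0 0.03 0 -1.6 0 0 0; 0 0.03 0 -1.7 0 0 0; 0 0.03 0 -1.7 0 0 0"

```text
t: 7.98
tool_pos: [0.6058, -0.0019, 0.1453]
eef_rot: [37.1, 89.9, 43.7]
contact_force: [-1.8, 0.5, 7.6]
finger_gap: 0.127
```

Call:
move_arm:
  commands: "0 0 0 -0.3 0 0 0; 0 0 0 -0.5 0 0 0; 0 0 0 -0.6 0 0 0; 0 0 0 -0.6 0 0 0; 0 0 0 -0.6 0 0 0"

```text
t: 8.6
tool_pos: [0.6069, -0.0018, 0.1451]
eef_rot: [0.5, 89.6, 7.1]
contact_force: [-6.6, 1.6, 24.8]
finger_gap: 0.124
```

Run:
```python
from h import *
o=arm.observe(); print(o['tool_pos'],o['contact_force'])
shot("wrist","wr5"); shot("scene","sc5")
a=cv2.imread("pics/raw_wr5.png")[30:250,170:380]; b=cv2.imread("pics/raw_sc5.png")[190:300,250:370]
cv2.imwrite("pics/c5.png",np.hstack([cv2.resize(a,(400,420),interpolation=2),cv2.resize(b,(400,420),interpolation=2)]))
```

```text
[ 0.60691674 -0.00179055  0.14514157] [-6.56288569  1.56257103 24.76410994]
```

View pics/c5.png

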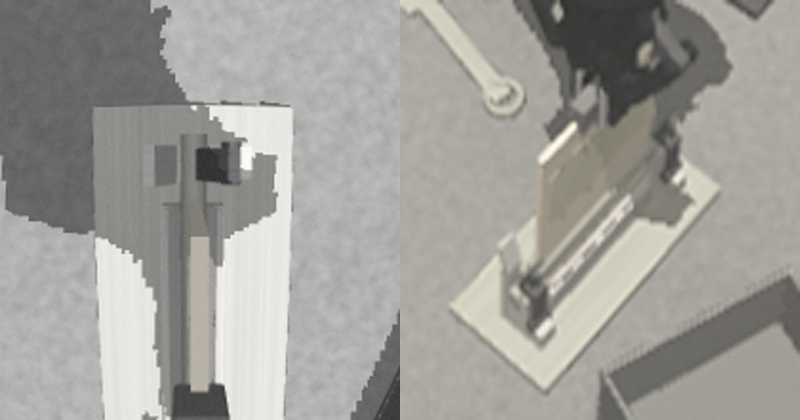

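Force rose sharply with no further travel, so the card is on the slot floor. The jaw at (214,163) now overlaps the rod's top. I'll relax, open and rise.

Call:
move_arm:
  commands: "0 -0.12 0 0 0 0.006 0; 0 -0.12 0 0.05 0 0.006 0; 0 -0.12 0 0.05 0 0.006 0; 8.5 -0.12 0 0.05 0 0.006 0; 8.5 -0.12 0 0.05 0 0.006 0; 8.5 -0.12 0 0.05 0 0.006 0; 8.5 -0.12 0 0.05 0 0.006 0; 8.5 -0.12 0 0.05 0 0.006 0; 8.5 -0.12 0 0.05 0 0.006 0; 8.5 -0.12 0 4 0 0.006 0; 8.5 -0.12 0 8 0 0.006 0; 8.5 -0.12 0 13 0 0.006 0; 8.5 -0.12 0 14 0 0.006 0; 8.5 -0.12 0 14 0 0.006 0"

```text
t: 10.45
tool_pos: [0.6058, -0.0018, 0.2855]
eef_rot: [14.8, 89.9, 21.4]
contact_force: [-0.1, -0.5, 0.2]
finger_gap: 1.0
```

Run:
```python
from h import *
o=arm.observe(); print(o['tool_pos'],o['contact_force'],cal("wrist"))
shot("wrist","wr6"); shot("scene","sc6")
a=cv2.imread("pics/raw_wr6.png")[90:310,170:380]; b=cv2.imread("pics/raw_sc6.png")[190:300,250:370]
cv2.imwrite("pics/c6.png",np.hstack([cv2.resize(a,(400,420),interpolation=2),cv2.resize(b,(400,420),interpolation=2)]))
```

```text
[ 0.60575291 -0.00176412  0.28545889] [-0.13573341 -0.47417629  0.19852328] {'fov_y': 65.70646984690485, 'cx': 274.66903462640727, 'cy': 209.96489939871853, 'position': array([0.59757972, 0.07556546, 0.4279779 ]), 'orientation': array([-17.60305009,  -0.16819478,   6.56046801])}
```

View pics/c6.png

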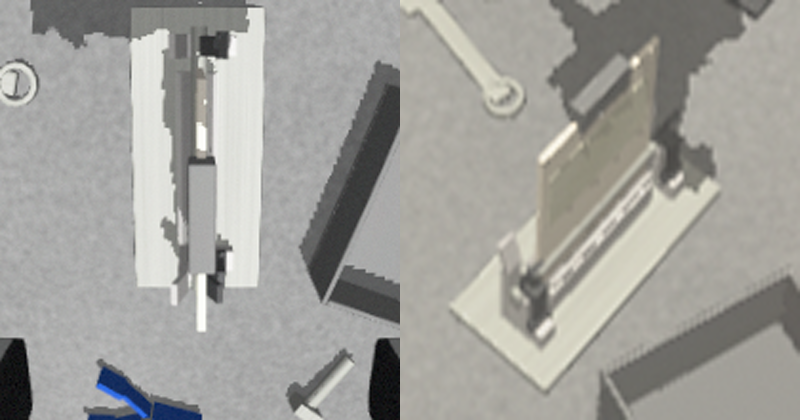

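Card is standing in the holder with the rod in both forks (scene crop: card (600,150), forks (525,290) and (665,165)). Next I hover over the black clip's grips.

Call:
move_arm:
  commands: "8.5 -1 -4 0 0 0 0.17; 8.5 -2 -8 0 0 0 0.34; 8.5 -3 -12 0 0 0 0.51; 8.5 -4 -16 0 0 0 0.68; 8.5 -5 -20 0 0 0 0.85; 8.5 -6 -24 -1 0 0 1.02; 8.5 -7 -28 -3 0 0 1.19; 8.5 -7.6 -31.6 -6 0 0 1.37; 8.5 -7.6 -31.6 -10 0 0 1.37; 8.5 -7.6 -31.6 -13 0 0 1.37; 8.5 -7.6 -31.6 -13 0 0 1.37; 8.5 -7.6 -31.6 -13 0 0 1.37; 8.5 -7.6 -31.6 -13 0 0 1.37"

```text
t: 12.18
tool_pos: [0.5296, -0.3181, 0.1548]
eef_rot: [-168.3, 89.8, -83.1]
contact_force: [0.2, 1.1, 0.1]
finger_gap: 0.997
```

Run:
```python
from h import *
o=arm.observe(); print(o['tool_pos'],o['q'],o['contact_force']); w=cal("wrist"); print(w)
import pickle; pickle.dump((o,w),open("s7.pkl","wb"))
M=R.from_euler('xyz',o['eef_rot'],degrees=True).as_matrix(); print(M.round(4))
shot("wrist","wr7",crop=(135,110,415,320),s=2.8)
```

```text
[ 0.52964637 -0.31806911  0.15481141] [ -37.35053287   22.19987473   87.7588754    -0.15305969   69.90147915
 -122.41625236] [0.17949726 1.11711116 0.12872921]
{'fov_y': 65.70646984690485, 'cx': 274.66903462640727, 'cy': 209.96489939871853, 'position': array([ 0.45314283, -0.310797  ,  0.29722613]), 'orientation': array([-17.76395486,   0.13201348,  85.0720163 ])}
[[ 4.000e-04 -9.964e-01  8.510e-02]
 [-3.500e-03  8.510e-02  9.964e-01]
 [-1.000e+00 -7.000e-04 -3.400e-03]]
```

View pics/wr7.png

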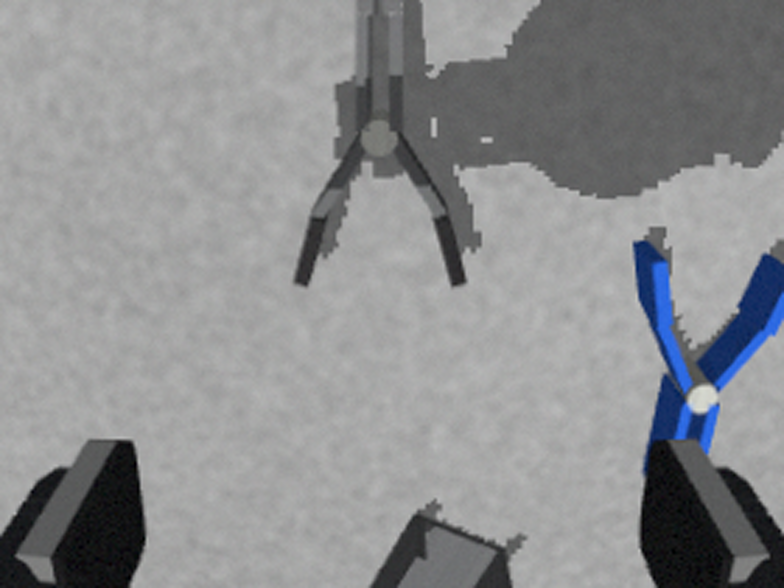

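Run:
```python
from h import *
import pickle; o,w=pickle.load(open("s7.pkl","rb"))
A=lambda u,v,z=.026: at(w,135+u/2.8,110+v/2.8,z,1)
pin=A(379,138); gl=(A(302,285)+A(320,215))/2; gr=(A(458,285)+A(437,215))/2; j=A(379,5)
g=(gl+gr)/2; print("pin",pin,"grips",gl,gr,g,"dist",np.linalg.norm(g-pin),np.linalg.norm(gl-gr))
for d in(pin-g,j-pin): print(np.degrees(np.arctan2(d[1],d[0])))
d=(gl-gr); print("cross",np.degrees(np.arctan2(d[1],d[0])))
print("blue ends",A(640,240),A(770,260),A(650,480))
```

```text
pin [ 0.49477735 -0.31865265  0.026     ] grips [ 0.52795608 -0.34288021  0.026     ] [ 0.53158564 -0.3005807   0.026     ] [ 0.52977086 -0.32173045  0.026     ] dist 0.03512860583008916 0.04245494514984164
174.973561865822
174.95335516574372
cross -94.90431983446953
blue ends [ 0.53316393 -0.2393054   0.026     ] [ 0.54343389 -0.19391018  0.026     ] [ 0.62127169 -0.23425978  0.026     ]
```

Call:
move_arm:
  commands: "8.5 0.3 -0.39 -4 0.003 0 0; 8.5 0.3 -0.39 -8 0.003 0 0; 8.5 0.3 -0.39 -12 0.003 0 0; 8.5 0.3 -0.39 -14 0.003 0 0; 8.5 0.3 -0.39 -14.8 0.003 0 0; 8.5 0.3 -0.39 -15.1 0.003 0 0; 8.5 0.3 -0.39 -15.1 0.003 0 0; 8.5 0.3 -0.39 -15.1 0.003 0 0"

```text
t: 13.22
tool_pos: [0.5332, -0.3224, 0.005]
eef_rot: [-124.6, 89.8, -39.4]
contact_force: [0.9, 0.1, 0.2]
finger_gap: 0.993
```

Call:
move_arm:
  commands: "0 0 0.05 -0.15 0 0 0; 0 0 0.05 -0.15 0 0 0; 0 0 0.05 -0.15 0 0 0; 0 0 0.05 -0.15 0 0 0; 0 0 0.05 -0.15 0 0 0; 0 0 0.05 -0.15 0 0 0; 0 0 0.05 -0.15 0 0 0; 0 0 0.05 -0.15 0 0 0"

```text
t: 14.22
tool_pos: [0.5352, -0.3234, 0.0061]
eef_rot: [-123.0, 89.5, -37.8]
contact_force: [0.9, -0.1, 11.4]
finger_gap: 0.291
```

Run:
```python
from h import *
o=arm.observe(); print(o['tool_pos'],o['contact_force'],o['finger_gap']); w=cal("wrist")
import pickle; pickle.dump((o,w),open("s8.pkl","wb"))
shot("wrist","wr8",crop=(165,90,385,255),s=3.5)
```

```text
[ 0.53516685 -0.32336355  0.00611585] [ 0.87943262 -0.08843464 11.41685984] 0.29144577660468857
```

View pics/wr8.png

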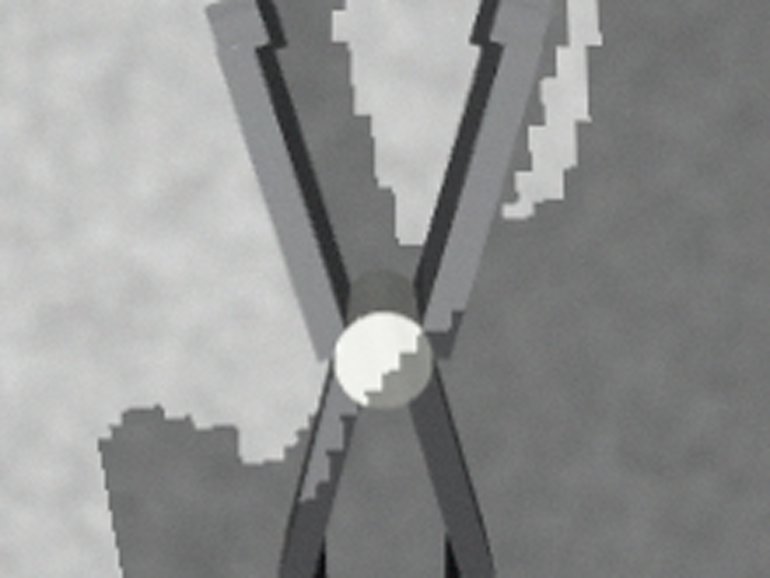

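Run:
```python
from h import *
import pickle; o,w=pickle.load(open("s8.pkl","rb"))
M=R.from_euler('xyz',o['eef_rot'],degrees=True).as_matrix(); print(M.round(4))
A=lambda u,v,z=.026: at(w,165+u/3.5,90+v/3.5,z,1)
yt,zt=M[:2,1],M[:2,2]
for nm,p in(("pin",A(383,360)),("tipL",A(275,45)),("tipR",A(475,45)),("topL",A(262,0)),("topR",A(497,0)),("L1",A(350,290)),("R1",A(415,290))):
    r=1e3*(p[:2]-o['tool_pos'][:2]); print(nm,"along",r@yt,"across",r@zt)
a=np.radians(6.55); yv=np.array([-np.sin(a),np.cos(a)]); C=np.array([.6057,-.0022]); E=C-.06*yv; print("edge",E)
for out in(.026,.09): 
    T=E-yv*(out+.041); print(out,"tool",T,"shift",100*(T-o['tool_pos'][:2]))
print("turn",np.arctan2(yv[1],yv[0])-np.arctan2(yt[1],yt[0]))
```

```text
[[ 0.0067 -0.9963  0.0852]
 [-0.0052  0.0851  0.9964]
 [-1.     -0.0071 -0.0046]]
pin along 44.77445281418336 across 0.3386426842607459
tipL along 79.44624846649536 across -11.04198610241139
tipR along 79.39371478680893 across 10.07228414759419
topL along 84.32801606004277 across -12.37888340327267
topR along 84.28185621343297 across 12.368845382981709
L1 along 52.709921930792305 across -3.25989033836736
R1 along 52.70927030020874 across 3.841127588207592
edge [ 0.61254421 -0.06180836]
0.026 tool [ 0.62018692 -0.12837103] shift [ 8.5020064  19.49925217]
0.09 tool [ 0.62748741 -0.19195328] shift [ 9.23205584 13.14102696]
turn -1.3712309360865795
```

Call:
move_arm:
  commands: "0 0 0 2 0 0 0; 0 0 0 5 0 0 0; 0 0 0 10 0 0 0; 0 0 0 16 0 0 0; 0 0 0 16 0 0 0; 0 0 0 16 0 0 0"

```text
t: 15.02
tool_pos: [0.5347, -0.323, 0.1657]
eef_rot: [-123.4, 89.6, -38.3]
contact_force: [-0.8, 0.2, -0.7]
finger_gap: 0.29
```

Call:
move_arm:
  commands: "0 1 1 0 0 0 -0.15; 0 2.2 2.5 0 0 0 -0.3; 0 3.4 4 0 0 0 -0.45; 0 4.6 5.5 0 0 0 -0.6; 0 5.8 7 0 0 0 -0.75; 0 7 8.5 0 0 0 -0.9; 0 8.2 10 0 0 0 -1.05; 0 9 11.5 0 0 0 -1.2; 0 9.3 12.7 0 0 0 -1.371; 0 9.3 12.7 -2 0 0 -1.371; 0 9.3 12.7 -4 0 0 -1.371; 0 9.3 12.7 -5.2 0 0 -1.371; 0 9.3 12.7 -5.2 0 0 -1.371; 0 9.3 12.7 -5.2 0 0 -1.371; 0 9.3 12.7 -5.2 0 0 -1.371"

```text
t: 16.9
tool_pos: [0.6282, -0.1962, 0.1146]
eef_rot: [-110.9, 89.6, -104.3]
contact_force: [-1.0, -0.5, -0.7]
finger_gap: 0.292
```

Run:
```python
from h import *
o=arm.observe(); print(o['tool_pos'],o['q'],o['contact_force']); w=cal("wrist")
import pickle; pickle.dump((o,w),open("s9.pkl","wb"))
M=R.from_euler('xyz',o['eef_rot'],degrees=True).as_matrix(); print(M.round(4),w)
shot("wrist","wr9",crop=(150,20,400,220),s=3)
```

```text
[ 0.62816792 -0.19621846  0.1145599 ] [-23.15790903  27.28120257  85.29046677  -0.47187413  67.36124312
 -29.5393261 ] [-1.00257864 -0.4814139  -0.6534974 ]
[[-0.0019 -0.1143  0.9934]
 [-0.0075  0.9934  0.1143]
 [-1.     -0.0072 -0.0027]] {'fov_y': 65.70646984690485, 'cx': 274.66903462640727, 'cy': 209.96489939871853, 'position': array([ 0.62060967, -0.11773179,  0.25646921]), 'orientation': array([-18.04654083,   0.11667609,   6.5165777 ])}
```

View pics/wr9.png

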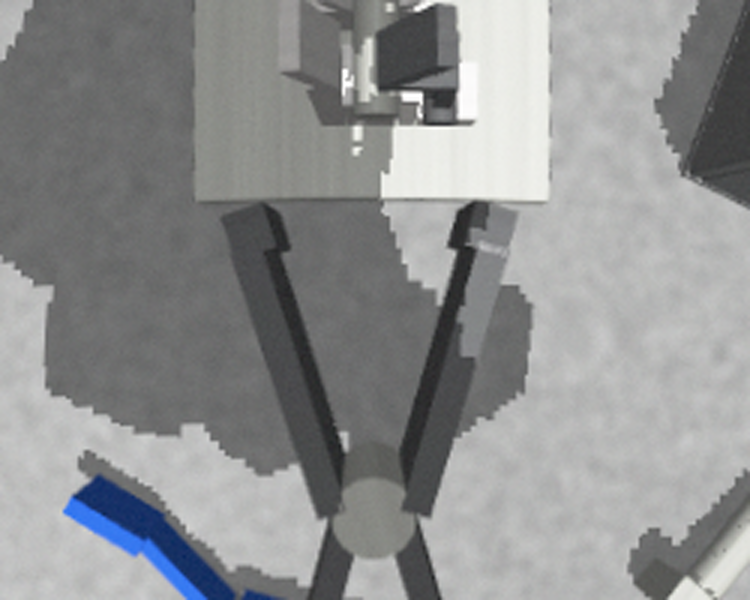

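Fork b's dark jaw (415,50) overhangs the rod (375,70), and the clip's midline (~371) lines up with the rod (375). Advancing along the card's plane.

Call:
move_arm:
  commands: "0 -0.05 1 0 0.004 0 0; 0 -0.15 2 0 0.007 0 0; 0 -0.27 3 0 0.007 0 0; 0 -0.4 4 0 0.007 0 0; 0 -0.5 5 0 0.007 0 0; 0 -0.6 5.8 0 0.007 0 0; 0 -0.68 6.4 0 0.007 0 0; 0 -0.68 6.4 0 0.007 0 0; 0 -0.68 6.4 0 0.007 0 0; 0 -0.68 6.4 0 0.007 0 0"

```text
t: 18.2
tool_pos: [0.6214, -0.1326, 0.1146]
eef_rot: [-167.7, 89.9, -161.1]
contact_force: [0.4, -0.3, -0.6]
finger_gap: 0.291
```

Run:
```python
from h import *
o=arm.observe(); print(o['tool_pos'],o['contact_force'],o['finger_gap']); w=cal("wrist")
import pickle; pickle.dump((o,w),open("s10.pkl","wb"))
shot("wrist","wr10"); shot("scene","sc10")
a=cv2.imread("pics/raw_wr10.png")[40:220,180:370]; b=cv2.imread("pics/raw_sc10.png")[180:310,210:346]
cv2.imwrite("pics/c10.png",np.hstack([cv2.resize(a,(437,414),interpolation=2),cv2.resize(b,(363,414),interpolation=2)]))
```

```text
[ 0.62137443 -0.13260813  0.11455827] [ 0.42939402 -0.30014398 -0.6396258 ] 0.29125832054810963
```

View pics/c10.png

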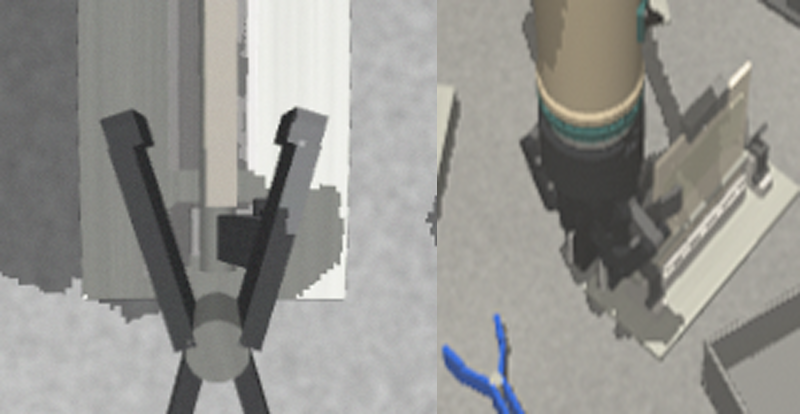

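Run:
```python
from h import *
import pickle; o,w=pickle.load(open("s10.pkl","rb"))
M=R.from_euler('xyz',o['eef_rot'],degrees=True).as_matrix(); print(M.round(4))
A=lambda u,v,z: at(w,180+u/2.3,40+v/2.3,z,1)
for nm,p in(("edge@rod",A(221,207,.051)),("edgeL",A(204,207,.051)),("edgeR",A(238,207,.051)),("card@.158 far",A(222,5,.158)),("tipL",A(152,145,.1355)),("tipR",A(277,141,.1355)),("pin",A(217,350,.1355)),("tipLtop",A(133,108,.1355)),("tipRtop",A(298,108,.1355))):
    r=1e3*(p[:2]-o['tool_pos'][:2]); print(nm,"along",r@M[:2,1],"across",r@M[:2,2])
```

```text
[[-1.800e-03 -1.138e-01  9.935e-01]
 [-6.000e-04  9.935e-01  1.138e-01]
 [-1.000e+00 -4.000e-04 -1.900e-03]]
edge@rod along 65.07217028270696 across 1.9857155015976926
edgeL along 65.08048144955544 across -2.6586853026218806
edgeR along 65.0811651298938 across 6.630754355080182
card@.158 far along 98.788041958153 across 1.798671533078245
tipL along 80.5308689791953 across -9.308400711079736
tipR along 81.14839397777524 across 10.67684922598623
pin along 46.44618474914456 across 1.0591486129186525
tipLtop along 86.64952935817955 across -12.31661631184116
tipRtop along 86.60845770001076 across 14.016647812020478
```

Call:
move_arm:
  commands: "0 0.07 0.31 0 0 0 0; 0 0.07 0.31 0 0 0 0; 0 0.07 0.31 0 0 0 0; 0 0.07 0.31 0 0 0 0; 0 0.07 0.31 0 0 0 0; 0 0.07 0.31 0 0 0 0"

```text
t: 19.05
tool_pos: [0.622, -0.1295, 0.1146]
eef_rot: [-170.7, 89.9, -164.2]
contact_force: [-0.1, 0.3, -0.9]
finger_gap: 0.291
```

Run:
```python
from h import *
o=arm.observe(); print(o['tool_pos'],o['contact_force'],o['finger_gap'],o['qvel'].round(2))
shot("wrist","wr11"); shot("top","tp11")
a=cv2.imread("pics/raw_wr11.png")[40:220,180:370]; b=cv2.imread("pics/raw_tp11.png")[150:280,210:346]
cv2.imwrite("pics/c11.png",np.hstack([cv2.resize(a,(437,414),interpolation=2),cv2.resize(b,(363,414),interpolation=2)]))
```

```text
[ 0.62203488 -0.12947021  0.11455637] [-0.08633539  0.25141495 -0.88186195] 0.2905935234974271 [-0.03  0.07 -0.04  0.    0.01 -0.09]
```

```bash
python3 -c "
from rig import arm
print(arm.finish_job())"
```

```text
the job is handed in; nothing more can be done
None
```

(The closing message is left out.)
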